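# Reset the lathe's interlock with the covered button pair

## Task

The lathe's interlock has tripped. On the white control box, push the clear shutter gently away with a fingertip (do not grip it) until both round reset buttons are uncovered; then press the two buttons down together, one under each fingertip, hold both down for a good two seconds, let them come up again and draw clear, leaving the shutter open. Do not press the box's mushroom stop button or the square buttons of the grey starter box, and leave the loose things on the bench where they are.

Things in the scene. Friction and masses are not known exactly. Their poses are not given: they have to be found in the camera images.
- control_box: White lathe control box, fixed, 170 (x) x 160 (y) mm; its dark deck is 50 mm above the bench. Origin: centre of its underside; x points from its front edge (robot side) to its back, y along the row of the two reset buttons. Rails 8 mm wide, 16 mm high run along x on the deck at y = +-68 mm. Reset buttons at x -45, y +-30 mm; mushroom stop button at x +63, y +45 mm.
- shutter (a joint): Slide of the clear shutter along the box's +x, in m: 0 = shut over the reset buttons, 0.060 = end stop; starts at 0 to 0.012. From 0.042 on the buttons are clear, with room for a fingertip. Friction about 2 N; stays where left. Plate 52 (x) x 126 (y) x 3 mm, top 65 mm above the bench, upright aluminium lip on its front edge.
- shutter_lip (a point): Middle of the front (box -x) face of the shutter's lip, 72 mm above the bench; moves with the shutter, and lies at x = -71 mm in the box's frame when the shutter is shut. Lip 90 mm wide (y), 6 mm thick (x), top 77 mm above the bench, 12 mm above the plate. Push it along the box's +x.
- reset_left (a joint): Reset button on the box's +y side: round grey cap 24 mm across, standing 10 mm above the deck, travel 0.008 m straight down; 1.2 N starts it, 4 N holds it fully down. Counts as down beyond 0.004. Joint value: 0 = up, grows as it is pressed.
- reset_right (a joint): Reset button on the box's -y side: the same as the left one; the two centres are 60 mm apart. Joint value: 0 = up, grows as it is pressed.
- reset_left_top (a point): Centre of the left reset button's top face, 60 mm above the bench when up; it moves with the cap.
- reset_right_top (a point): Centre of the right reset button's top face, 60 mm above the bench when up; it moves with the cap.
- stop_button (a joint): Black mushroom stop button at the back of the control box, 34 mm across, top 70 mm above the bench, travel 0.006 m: not to be pressed. Joint value: 0 = up, grows as it is pressed.
- starter: Grey dust-extractor starter box, fixed, 90 (x) x 120 (y) x 57 mm high, with two square push buttons: to be left alone. Origin: centre of its underside. It and the control box may change sides.
- starter_left (a joint): Square 24 mm push button on the starter, 65 mm above the bench at its top, travel 0.006 m: not to be pressed. Joint value: 0 = up, grows as it is pressed.
- starter_right (a joint): The other square push button on the starter, the same: not to be pressed. Joint value: 0 = up, grows as it is pressed.
- blank: Loose turning blank, light wood cylinder 36 mm across, 80 mm high, standing between the two boxes. Origin: centre of its underside. Bystander.
- ferrule: Loose brass ferrule, a tube 32 mm across, 30 mm high, standing in front of the starter. Origin: centre of its underside. Bystander.
- chuck_key: Loose steel T-shaped chuck key, about 100 mm long, 80 mm across its bar, 16 mm high, lying behind the control box. Origin: underside, mid-length. Bystander.
- small_bowl: Loose dark wooden bowl, 120 mm across, 50 mm high. Origin: centre of its underside. Bystander.
- mug: Loose white mug, 80 mm across, 95 mm high. Origin: centre of its underside. Bystander.
- glue_bottle: Loose white bottle, 60 mm across, 170 mm high. Origin: centre of its underside. Bystander.
- gouge: Loose turning gouge lying across in front of the robot, 270 mm long, 27 mm thick. Origin: on the bench, mid-length. Bystander.

How it is judged (in metres and radians):
On the way, in this order (a step that is already met when the one before it is completed fails the run):
1. the shutter is pushed back past 42 mm, uncovering both reset buttons (value of joint shutter above 0.042 m), for 0.2 s.
2. both reset buttons are held down together (each more than 4 mm) for 1.8 s without a break (value of joint each of reset_left, reset_right above 0.004 m and value of joint shutter above 0.042 m), for 1.8 s.
At the end, for the whole second after the job is handed in: The shutter stands open past 42 mm, both reset buttons are up again (within 1.5 mm), the stop button and the starter's square buttons are up, and every loose thing is within 30 mm of where it began (value of joint shutter above 0.042 m and value of joint each of reset_left, reset_right below 0.0015 m and value of joint each of stop_button, starter_left, starter_right below 0.002 m and distance of each of blank, ferrule, chuck_key, small_bowl, mug, glue_bottle, gouge from where it was at the start of the episode below 0.03 m); the robot touches nothing.
It fails at once if one reset button goes down (over 6 mm) while the other is still up (under 1 mm) ((value of joint reset_left above 0.006 m and value of joint reset_right below 0.001 m) or (value of joint reset_right above 0.006 m and value of joint reset_left below 0.001 m)).
It fails at once if the shutter is gripped or shoved hard (fingers press it with more than 35 N) (contact force between the fingers and shutter above 35 N).
It fails at once if the stop button is pressed (over 3 mm) (value of joint stop_button above 0.003 m).
It fails at once if a square starter button is pressed (over 3 mm) (value of joint any of starter_left, starter_right above 0.003 m).
It fails at once if a loose thing is lifted, carried or knocked more than 30 mm from its place (distance of any of blank, ferrule, chuck_key, small_bowl, mug, glue_bottle, gouge from where it was at the start of the episode above 0.03 m).
It also fails if it takes over 54 s, if anything falls off the work surface, if the arm or the gripper's body presses on something with over 40 N, if the wrist force passes 120 N, or if a joint passes its speed limit or range.

## Robot

A 6-joint arm with a two-finger parallel gripper is mounted at the origin on the work surface. World frame = base frame: x ahead of the robot, y to its left, z up, the work surface at z = 0. Lengths are in mm, angles in rad, forces in N, time in s.
With the tool pointing down it reaches from about 250 to 850 mm from the base axis. Payload 12.5 kg.
Tool frame: the origin (TCP) lies midway between the tips of the shut fingers; the grasp point (between the pads) lies 19 mm behind it (robot.pinch_z is the z of the grasp point in the tool frame, in mm); z points along the fingers, y is the direction in which the jaws open and shut (so a half turn about z gives the same grasp; the last joint's range is limited). The gripper opens to 93 mm and grips with 3 to 60 N. Pads are 15 mm wide; open, the fingers measure 128 mm over their backs; the gripper's body (75 mm by 188 mm) begins 65 mm behind the grasp point.
Start: joints at [1.156, 0.351, 1.652, -0, 1.139, -0.085], TCP at [178.088, 520.355, 218.633] pointing down, gripper open.
Joint ranges: [-2.75, 2.75], [-0.79, 2.1], [0.01, 2.65], [-1.57, 4.71], [0.07, 3.14], [-2.87, 2.87]. Speed limits (rad/s): [2.22, 2.22, 2.79, 3.14, 3.14, 3.14].

## Interface

Orientations are given as a rotation vector (axis times angle).
In Python, from rig import robot gives the robot as it stands.
- The arm moves only by the tool play_rows, never from a script. Its arguments are lists of equal length, an entry for each row: "slide": the shift along the tool's x, y, z in cm, a list of three; "dr": the turn, a rotation vector about the tool's x, y, z in degrees, a list of three; "grip": the opening, from -1 (shut) to 1 (fully open). A call has 1 to 5 rows; each row is the pose to reach, as a shift and turn from the pose commanded when the call began, along the tool's axes at that moment; what a row does not reach only later rows make up. A row lasts 1/8 s, in which the tool goes at most 62.5 mm and 10.7 degrees, less where a joint would pass 70% of its speed; a pose out of reach is approached as far as the arm can. A call with a gripper value outside its range is refused whole. The fingers move at their own pace and stop on an object; the grip force is fixed at half the most. Time passes only in rows, so rows that repeat a pose let the fingers close. It gives the time, the measured TCP pose, the force and the opening at its end, in the units of the state.
- robot.observe(): the state, without advancing time (a new reading comes with each control period).
- robot.read_camera(name): name is "scene" or "top"; returns a dict with "pixels" (400x640x3 uint8, red, green, blue), "camera_matrix" (3x3 intrinsics, pixels), "rvec" (rotation vector, rad) and "tvec" (3), from world to camera coordinates, as OpenCV has them. Camera axes: x right, y down, z forward; pixel columns grow to the right and rows downward; lengths in mm; the calibration is good to about 2 mm. A picture is of the moment at which its call begins. There is no depth.
- robot.finish_job(): hands the job in, once; it reports no verdict.
The state is a dict: "time_s": time; "qpos": joint angles; "joint_vel": joint speeds; "tau": joint torques, N m; "position": TCP position; "tcp_rot": TCP orientation; "force": force on the tool from outside, world axes, zero at the start; "ft_torque": the same for the moment, N m; "gripper_width": opening from 0.0 (shut) to 1.0 (fully open).
Only numpy, scipy, OpenCV 4.12 (cv2) and the standard library are available. Lean on these libraries where they do the work, as an engineer would, in place of code of your own. Each camera call takes 0.05 s, during which the arm holds its last target.

## Working session

There is one attempt and no reset: what is moved stays moved. The work goes in short steps, Python scripts to look and compute and a tool call to move; the robot and the scene stay as the last step left them, time stands still between calls to the robot, and variables do not carry over. Pictures are saved under pics/ and viewed, and the job is handed in when it is done.

Besides the shell and the picture viewer there is one more tool, called by a JSON object that holds its "method" and its "body". play_rows: Moves the arm, as the interface text tells. Its arguments: {"type":"object","properties":{"slide":{"type":"array"},"dr":{"type":"array"},"grip":{"type":"array"}},"required":["slide","dr","grip"]}

```bash
mkdir -p pics; ls
python3 - <<'E'
from rig import robot
import cv2
print(robot.observe())
for n in("scene","top"):
    c=robot.read_camera(n); cv2.imwrite(f"pics/{n}0.png",c["pixels"][:,:,::-1]); print(n,c["camera_matrix"],c["rvec"],c["tvec"])
E
```

```text
pics
{'time_s': 0.0, 'qpos': array([ 1.15642548e+00,  3.51248559e-01,  1.65238452e+00, -2.89796767e-05,
        1.13905498e+00, -8.45882559e-02]), 'joint_vel': array([-0.00090505,  0.00013147,  0.00201362, -0.00211039, -0.0018992 ,
        0.00110369]), 'tau': array([ 5.74676733e-05, -4.97332907e+01, -2.85245669e+01,  6.98719639e-02,
        2.59221689e-02, -1.08244285e-04]), 'position': array([177.96011084, 520.0811484 , 218.10970599]), 'tcp_rot': array([-5.15617960e-01, -3.09874179e+00,  1.67746730e-03]), 'force': array([0.73758469, 0.47570244, 0.43215889]), 'ft_torque': array([ 0.01857498, -0.02959519,  0.00699564]), 'gripper_width': 0.9962399570080426}
scene [[410.85188398   0.         318.9661997 ]
 [  0.         410.85188398 196.32803588]
 [  0.           0.           1.        ]] [ 0.97552715  2.70199629 -0.7092694 ] [ 446.9852319  -279.48344987 1288.76662795]
top [[492.9310525    0.         316.83432868]
 [  0.         492.9310525  206.035417  ]
 [  0.           0.           1.        ]] [ 2.14777195 -2.18260992  0.10511777] [  -6.11469876  573.56749096 1238.16464438]
```

View pics/scene0.png

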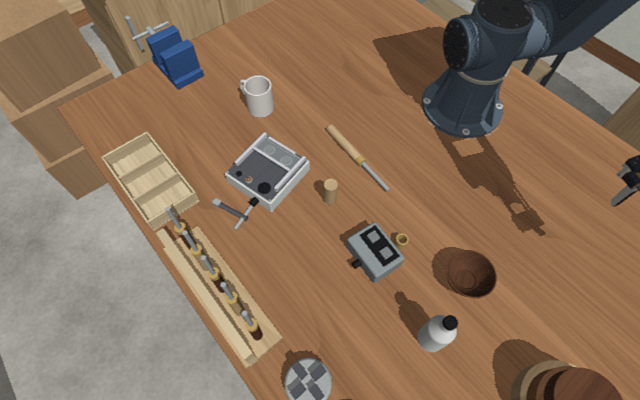

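View pics/top0.png

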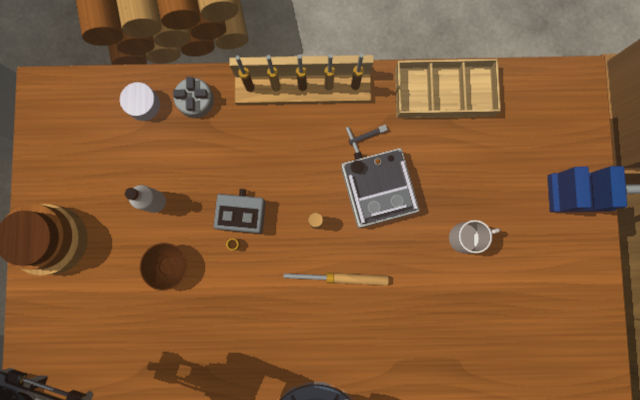

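The top view shows the control box near (380,187), with the reset buttons near (374,207) and (396,201). The starter is near (240,213), the blank at (316,220) and the mug at (472,237). I'll zoom in on the box.

```bash
cat > h.py <<'E'
import numpy as np,cv2
from rig import robot
def ray(c,uv,z):
    R,_=cv2.Rodrigues(np.array(c["rvec"]));t=np.array(c["tvec"]).ravel()
    d=R.T@np.linalg.inv(c["camera_matrix"])@np.array([uv[0],uv[1],1.]); o=-R.T@t
    return o+d*(z-o[2])/d[2]
def proj(c,P):
    return cv2.projectPoints(np.array(P,float).reshape(-1,1,3),np.array(c["rvec"],float),np.array(c["tvec"],float),c["camera_matrix"],None)[0].reshape(-1,2)
E
python3 - <<'E'
import cv2
a=cv2.imread("pics/top0.png")[140:235,330:430]; cv2.imwrite("pics/topz.png",cv2.resize(a,None,fx=6,fy=6,interpolation=cv2.INTER_CUBIC))
a=cv2.imread("pics/scene0.png")[125:215,215:320]; cv2.imwrite("pics/scenez.png",cv2.resize(a,None,fx=6,fy=6,interpolation=cv2.INTER_CUBIC))
E
```

```text
(no output)
```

View pics/topz.png

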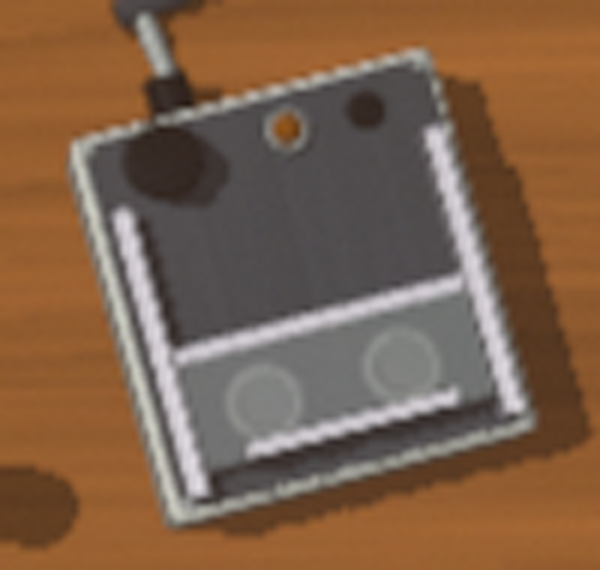

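View pics/scenez.png

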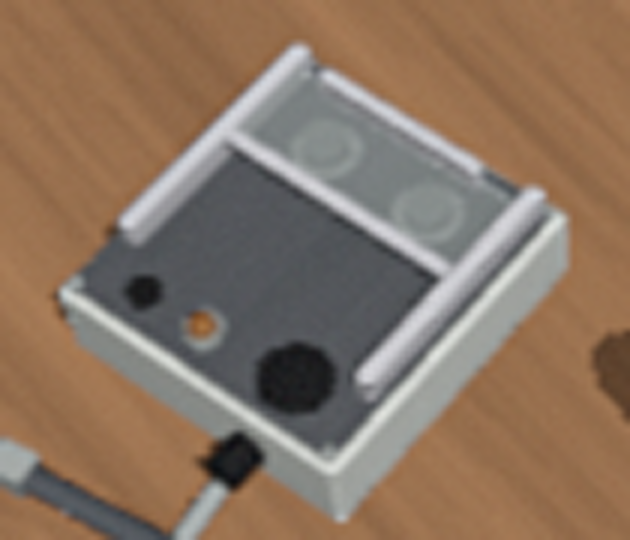

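Run:
```python
from h import *
ct=robot.read_camera("top");cs=robot.read_camera("scene")
T=lambda p:((p[0]+.5)/6-.5+330,(p[1]+.5)/6-.5+140)
S=lambda p:((p[0]+.5)/6-.5+215,(p[1]+.5)/6-.5+125)
print("top: BL,BR,FR,FL");tc=[ray(ct,T(p),50) for p in[(75,145),(425,55),(530,420),(178,520)]]
for p in tc:print(p.round(1))
print("centre",np.mean(tc,0))
print("scene BR,BL,FL")
for p in[(63,290),(338,468),(565,215)]:print(ray(cs,S(p),50).round(1))
print("buttons L,R top, scene")
for p in[(265,402),(402,363)]:print(ray(ct,T(p),60).round(1))
for p in[(430,212),(327,150)]:print(ray(cs,S(p),60).round(1))
print("stop L");print(ray(ct,T((165,163)),70),ray(cs,S((296,377)),70))
print("lip top ends");
for p in[(250,446),(458,395)]:print(ray(ct,T(p),77).round(1))
for p in[(480,168),(325,75)]:print(ray(cs,S(p),77).round(1))
r=robot.observe()["tcp_rot"];print(cv2.Rodrigues(r)[0].round(3))
```

```text
top: BL,BR,FR,FL
[678.7 -81.6  50. ]
[ 715.1 -231.6   50. ]
[ 558.1 -270.5   50. ]
[ 518.4 -121.5   50. ]
centre [ 617.55236373 -176.27839016   50.        ]
scene BR,BL,FL
[ 717.  -231.8   50. ]
[676.4 -80.8  50. ]
[ 518.4 -120.8   50. ]
buttons L,R top, scene
[ 566.5 -158.2   60. ]
[ 582.  -215.9   60. ]
[ 568.6 -155.3   60. ]
[ 583.9 -212.5   60. ]
stop L
[ 666.6233175  -118.09645255   70.        ] [ 668.87679678 -118.00207068   70.        ]
lip top ends
[ 546.7 -149.7   77. ]
[ 566.4 -235.9   77. ]
[ 543.2 -150.    77. ]
[ 565.7 -236.    77. ]
[[-0.946  0.324 -0.   ]
 [ 0.324  0.946 -0.001]
 [ 0.    -0.001 -1.   ]]
```

{"method": "play_rows", "body": {"slide": [[-3.5, -3.6, 0], [-7, -7.2, 0], [-10.5, -10.8, 0], [-14, -14.4, 0], [-17.5, -18, 0]], "dr": [[0, 0, 0], [0, 0, 0], [0, 0, 0], [0, 0, 0], [0, 0, 0]], "grip": [-0.086, -0.086, -0.086, -0.086, -0.086]}}

```text
time_s: 0.82
position: [285.8, 291.9, 218.7]
tcp_rot: [0.515, 3.099, 0.0]
force: [1.0, -0.6, 0.1]
gripper_width: 0.513
```

{"method": "play_rows", "body": {"slide": [[-3.5, -3.6, 0], [-7, -7.2, 0], [-10.5, -10.8, 0], [-14, -14.4, 0], [-17.5, -18, 0]], "dr": [[0, 0, 0], [0, 0, 0], [0, 0, 0], [0, 0, 0], [0, 0, 0]], "grip": [-0.086, -0.086, -0.086, -0.086, -0.086]}}

```text
time_s: 1.45
position: [393.1, 64.8, 218.8]
tcp_rot: [0.516, 3.099, 0.0]
force: [0.3, -0.0, -0.2]
gripper_width: 0.458
```

{"method": "play_rows", "body": {"slide": [[-3.5, -3.6, 0], [-7, -7.2, 0], [-10.5, -10.8, 0], [-14, -14.4, 0], [-17.5, -18, 0]], "dr": [[0, 0, -6.7], [0, 0, -13.3], [0, 0, -20], [0, 0, -26.7], [0, 0, -33.3]], "grip": [-0.086, -0.086, -0.086, -0.086, -0.086]}}

```text
time_s: 2.08
position: [500.4, -162.2, 218.6]
tcp_rot: [0.399, -3.116, -0.0]
force: [0.7, 0.7, 1.0]
gripper_width: 0.453
```

{"method": "play_rows", "body": {"slide": [[0, -1.5, 3], [0, -3, 6]], "dr": [[0, 0, 0], [0, 0, 0]], "grip": [-0.086, -0.086]}}

```text
time_s: 2.33
position: [507.5, -190.5, 157.7]
tcp_rot: [-0.393, 3.117, -0.0]
force: [-0.1, -0.8, 0.4]
gripper_width: 0.458
```

```bash
cat >> h.py <<'E'
th=np.radians(14.4);C=np.array([617.5,-176.2]);X=np.array([np.cos(th),np.sin(th)]);Y=np.array([-X[1],X[0]])
def box(p): d=np.array(p)[:2]-C; return np.array([d@X,d@Y]).round(1)
def show(tag):
    s=robot.observe();print(s["time_s"],s["position"].round(1),"box",box(s["position"]),"F",s["force"].round(1),s["gripper_width"])
    R=cv2.Rodrigues(s["tcp_rot"])[0];print("yaw",np.degrees(np.arctan2(-R[0,1],R[1,1])),"tz",R[:,2].round(4))
    ims=[]
    for n,(a,b,c,d) in(("top",(130,250,310,450)),("scene",(90,210,215,355))):
        k=robot.read_camera(n); im=k["pixels"][:,:,::-1].copy()
        cv2.imwrite(f"pics/{n}_{tag}.png",im); ims.append(cv2.resize(im[a:b,c:d],None,fx=4,fy=4,interpolation=cv2.INTER_CUBIC)[:,:400 if 0 else None])
    cv2.imwrite(f"pics/{tag}.png",np.vstack([cv2.resize(i,(690,300*690//350//2*1)) if 0 else cv2.resize(i,(350*1,300)) for i in ims]))
E
python3 -c "
from h import *
show('a')"
```

```text
2.325 [ 507.5 -190.5  157.7] box [-110.1   13.5] F [-0.1 -0.8  0.4] 0.4577522415901781
yaw 14.367220045337204 tz [ 2.e-04 -1.e-04 -1.e+00]
```

{"method": "play_rows", "body": {"slide": [[0, -1.1, 3], [0, -1.1, 6], [0, -1.1, 6], [0, -1.1, 6]], "dr": [[0, 0, 0], [0, 0, 0], [0, 0, 0], [0, 0, 0]], "grip": [-0.086, -0.086, -0.086, -0.086]}}

```text
time_s: 2.92
position: [510.9, -200.2, 100.4]
tcp_rot: [-0.394, 3.115, -0.002]
force: [-0.1, 0.4, -0.3]
gripper_width: 0.462
```

```bash
python3 -c "
from h import *
show('b')"
```

```text
2.925 [ 510.9 -200.2  100.4] box [-109.3    3.2] F [-0.1  0.4 -0.3] 0.461764840837059
yaw 14.427379659519458 tz [ 1.7e-03 -8.0e-04 -1.0e+00]
```

View pics/b.png

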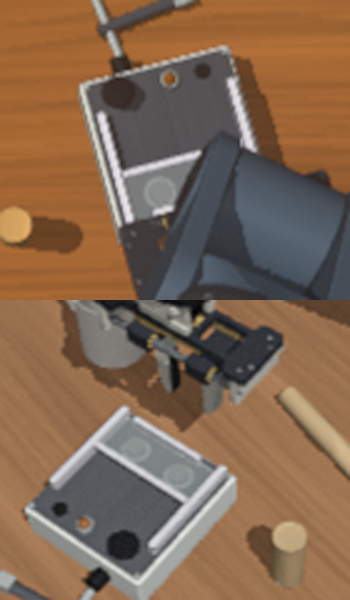

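The scene view shows both fingers in front of the box, lined up with the button row and clear of the mug and gouge. I'll overlay the predicted fingertips and buttons as a check.

Run:
```python
from h import *
s=robot.observe();R=cv2.Rodrigues(s["tcp_rot"])[0];p=s["position"]
c=robot.read_camera("scene");im=cv2.resize(c["pixels"][:,:,::-1][90:200,215:345],None,fx=6,fy=6,interpolation=cv2.INTER_CUBIC)
pts=[p+R[:,1]*30,p-R[:,1]*30]+[np.r_[C-45*X+k*30*Y,60] for k in(1,-1)]
for q in proj(c,pts):
    cv2.circle(im,tuple(int(v) for v in ((q-[215,90])*6+3)),4,(0,0,255),-1)
cv2.imwrite("pics/c.png",im)
```

```text
(no output)
```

View pics/c.png

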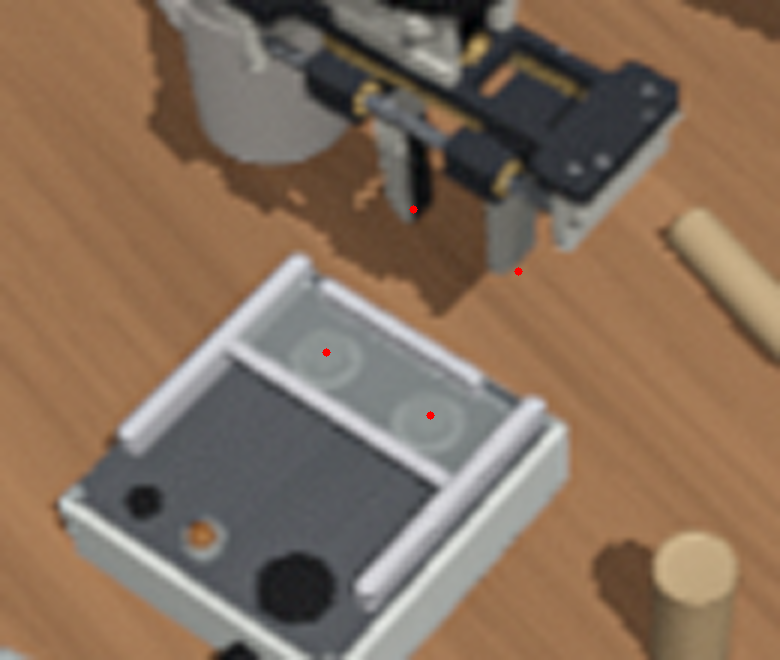

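The predicted tips at (413,210) and (518,271) fall on the real ones, within about 2 mm. Next I go down to lip height.

{"method": "play_rows", "body": {"slide": [[0, -0.3, 2], [0, -0.3, 3.2], [0, -0.3, 3.2]], "dr": [[0, 0, 0], [0, 0, 0], [0, 0, 0]], "grip": [-0.086, -0.086, -0.086]}}

```text
time_s: 3.45
position: [510.5, -202.9, 66.3]
tcp_rot: [0.394, -3.116, -0.001]
force: [-0.2, -0.4, 0.4]
gripper_width: 0.457
```

{"method": "play_rows", "body": {"slide": [[-0.6, 0, 0], [-1.2, 0, 0], [-1.8, 0, 0], [-2.4, 0, 0], [-3, 0, 0]], "dr": [[0, 0, 0], [0, 0, 0], [0, 0, 0], [0, 0, 0], [0, 0, 0]], "grip": [-0.086, -0.086, -0.086, -0.086, -0.086]}}

```text
time_s: 4.08
position: [540.4, -195.6, 66.7]
tcp_rot: [-0.394, 3.117, -0.0]
force: [-0.1, 0.8, 0.0]
gripper_width: 0.456
```

```bash
python3 -c "
from h import *
show('d')"
```

```text
4.075 [ 540.4 -195.6   66.7] box [-79.5   0.4] F [-0.1  0.8  0. ] 0.4560368095753309
yaw 14.409243101198781 tz [ 0. -0. -1.]
```

View pics/d.png

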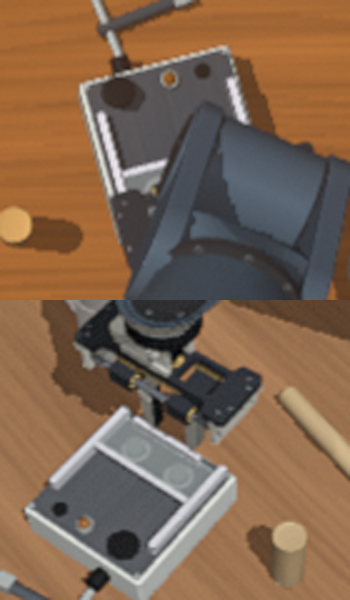

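{"method": "play_rows", "body": {"slide": [[-0.6, 0, 0], [-1.2, 0, 0], [-1.8, 0, 0], [-2.4, 0, 0], [-3, 0, 0]], "dr": [[0, 0, 0], [0, 0, 0], [0, 0, 0], [0, 0, 0], [0, 0, 0]], "grip": [-0.086, -0.086, -0.086, -0.086, -0.086]}}

```text
time_s: 4.8
position: [569.3, -188.2, 66.6]
tcp_rot: [0.394, -3.117, 0.0]
force: [-2.3, -2.3, 0.0]
gripper_width: 0.458
```

{"method": "play_rows", "body": {"slide": [[-0.6, 0, 0], [-1.2, 0, 0], [-1.8, 0, 0], [-2.4, 0, 0], [-2.6, 0, 0]], "dr": [[0, 0, 0], [0, 0, 0], [0, 0, 0], [0, 0, 0], [0, 0, 0]], "grip": [-0.086, -0.086, -0.086, -0.086, -0.086]}}

```text
time_s: 5.42
position: [594.6, -181.7, 66.7]
tcp_rot: [-0.394, 3.116, -0.0]
force: [-1.2, -1.3, -0.8]
gripper_width: 0.459
```

{"method": "play_rows", "body": {"slide": [[0, 0, 0], [0, 0, 0]], "dr": [[0, 0, 0], [0, 0, 0]], "grip": [-0.086, -0.086]}}

```text
time_s: 5.68
position: [594.3, -181.7, 66.8]
tcp_rot: [-0.394, 3.116, -0.0]
force: [-0.6, 0.6, -0.2]
gripper_width: 0.456
```

```bash
python3 -c "
from h import *
show('e')
cv2.imwrite('pics/e2.png',cv2.resize(cv2.imread('pics/scene_e.png')[110:220,215:345],None,fx=6,fy=5,interpolation=cv2.INTER_CUBIC))"
```

```text
5.675 [ 594.3 -181.7   66.8] box [-23.8   0.4] F [-0.6  0.6 -0.2] 0.4561096716962279
yaw 14.407369762116378 tz [ 6.e-04  0.e+00 -1.e+00]
```

View pics/e2.png

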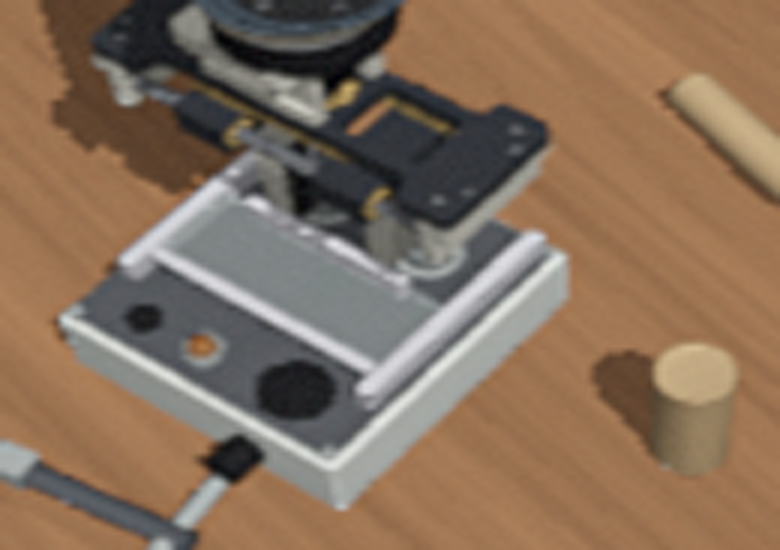

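The shutter has moved back: the lip now runs (245,200)–(408,285) and the left button ring is exposed at (432,255). Now I measure the opening.

```bash
python3 -c "
from h import *
c=robot.read_camera('scene')
for p in((245,200),(408,285),(325,240)): print(box(ray(c,(215+p[0]/6-.4,110+p[1]/5-.4),77)))
for p in ((432,255),): print(box(ray(c,(215+p[0]/6-.4,110+p[1]/5-.4),59)))"
```

```text
[-11.2 -47.2]
[-11.1  45.9]
[-12.   -1.7]
[-41.5  34.1]
```

{"method": "play_rows", "body": {"slide": [[0.7, 0, 0], [1.4, 0, 0], [2.1, 0, 0], [2.1, 0, 0]], "dr": [[0, 0, 0], [0, 0, 0], [0, 0, 0], [0, 0, 0]], "grip": [-0.086, -0.086, -0.086, -0.086]}}

```text
time_s: 6.32
position: [573.3, -187.2, 66.7]
tcp_rot: [0.393, -3.117, -0.0]
force: [0.5, 0.4, 0.4]
gripper_width: 0.456
```

```bash
python3 -c "
from h import *
show('f')
cv2.imwrite('pics/f2.png',cv2.resize(cv2.imread('pics/scene_f.png')[110:190,235:315],None,fx=7,fy=7,interpolation=cv2.INTER_CUBIC))"
```

```text
6.325 [ 573.3 -187.2   66.7] box [-45.5   0.3] F [0.5 0.4 0.4] 0.45561264228910453
yaw 14.377722823966607 tz [-2.e-04  1.e-04 -1.e+00]
```

View pics/f2.png

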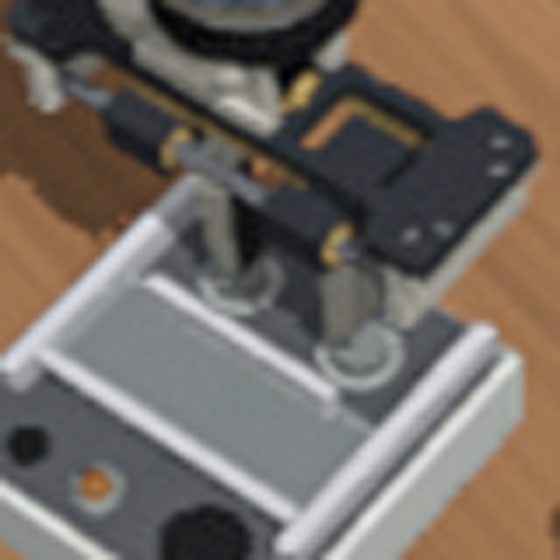

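The shutter is well clear and both fingertips stand over their caps, left cap at (358,355) and right cap at (240,285). I press straight down.

{"method": "play_rows", "body": {"slide": [[-0.1, 0, 0.4], [-0.1, 0, 0.8], [-0.1, 0, 1.1], [-0.1, 0, 1.35], [-0.1, 0, 1.35]], "dr": [[0, 0, 0], [0, 0, 0], [0, 0, 0], [0, 0, 0], [0, 0, 0]], "grip": [-0.086, -0.086, -0.086, -0.086, -0.086]}}

```text
time_s: 7.05
position: [575.1, -186.7, 53.4]
tcp_rot: [-0.394, 3.116, -0.0]
force: [-0.2, 0.3, 7.0]
gripper_width: 0.457
```

```bash
python3 -c "
from h import *
show('g')
cv2.imwrite('pics/g2.png',cv2.resize(cv2.imread('pics/scene_g.png')[110:190,235:315],None,fx=7,fy=7,interpolation=cv2.INTER_CUBIC))"
```

```text
7.05 [ 575.1 -186.7   53.4] box [-43.7   0.4] F [-0.2  0.3  7. ] 0.45745640498412626
yaw 14.404696380614185 tz [ 6.e-04 -0.e+00 -1.e+00]
```

View pics/g2.png

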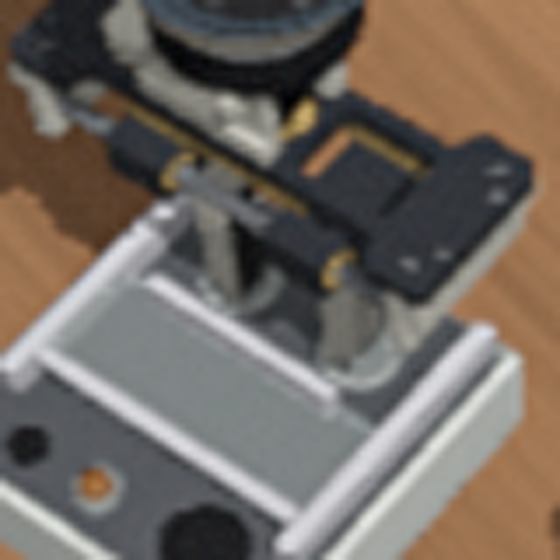

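An upward force of 7.0 N matches both caps being about 6.6 mm down (roughly 3.5 N each). I'll hold here.

{"method": "play_rows", "body": {"slide": [[0, 0, 0], [0, 0, 0], [0, 0, 0], [0, 0, 0], [0, 0, 0]], "dr": [[0, 0, 0], [0, 0, 0], [0, 0, 0], [0, 0, 0], [0, 0, 0]], "grip": [-0.086, -0.086, -0.086, -0.086, -0.086]}}

```text
time_s: 7.78
position: [575.1, -186.7, 53.5]
tcp_rot: [-0.394, 3.116, -0.0]
force: [-0.5, 0.5, 6.7]
gripper_width: 0.457
```

{"method": "play_rows", "body": {"slide": [[0, 0, 0], [0, 0, 0], [0, 0, 0], [0, 0, 0], [0, 0, 0]], "dr": [[0, 0, 0], [0, 0, 0], [0, 0, 0], [0, 0, 0], [0, 0, 0]], "grip": [-0.086, -0.086, -0.086, -0.086, -0.086]}}

```text
time_s: 8.4
position: [575.1, -186.7, 53.5]
tcp_rot: [-0.394, 3.116, -0.0]
force: [-1.8, 1.4, 6.5]
gripper_width: 0.458
```

{"method": "play_rows", "body": {"slide": [[0, 0, 0], [0, 0, 0], [0, 0, 0], [0, 0, 0], [0, 0, 0]], "dr": [[0, 0, 0], [0, 0, 0], [0, 0, 0], [0, 0, 0], [0, 0, 0]], "grip": [-0.086, -0.086, -0.086, -0.086, -0.086]}}

```text
time_s: 9.02
position: [575.1, -186.7, 53.5]
tcp_rot: [-0.394, 3.116, -0.0]
force: [-0.3, 1.6, 7.3]
gripper_width: 0.455
```

{"method": "play_rows", "body": {"slide": [[0, 0, 0], [0, 0, 0], [0, 0, 0], [0, 0, 0], [0, 0, 0]], "dr": [[0, 0, 0], [0, 0, 0], [0, 0, 0], [0, 0, 0], [0, 0, 0]], "grip": [-0.086, -0.086, -0.086, -0.086, -0.086]}}

```text
time_s: 9.65
position: [575.1, -186.7, 53.5]
tcp_rot: [-0.394, 3.116, -0.0]
force: [0.2, 1.3, 6.4]
gripper_width: 0.457
```

{"method": "play_rows", "body": {"slide": [[0, 0, -0.6], [0, 0, -1.2], [0, 0, -3], [0, 0, -6], [0, 0, -9]], "dr": [[0, 0, 0], [0, 0, 0], [0, 0, 0], [0, 0, 0], [0, 0, 0]], "grip": [-0.086, -0.086, -0.086, -0.086, -0.086]}}

```text
time_s: 10.28
position: [574.7, -186.8, 144.9]
tcp_rot: [-0.394, 3.117, -0.0]
force: [0.6, 0.1, 0.5]
gripper_width: 0.455
```

{"method": "play_rows", "body": {"slide": [[3, 0, -3], [7, 0, -6], [11, 0, -9], [15, 0, -10], [15, 0, -10]], "dr": [[0, 0, 0], [0, 0, 0], [0, 0, 0], [0, 0, 0], [0, 0, 0]], "grip": [-0.086, -0.086, -0.086, -0.086, -0.086]}}

```text
time_s: 10.9
position: [428.1, -224.7, 245.0]
tcp_rot: [-0.391, 3.116, -0.003]
force: [0.7, 0.6, 0.4]
gripper_width: 0.456
```

```bash
python3 -c "
from h import *
show('h')
cv2.imwrite('pics/h2.png',cv2.resize(cv2.imread('pics/scene_h.png')[110:220,215:345],None,fx=6,fy=5,interpolation=cv2.INTER_CUBIC))"
```

```text
10.9 [ 428.1 -224.7  245. ] box [-195.5    0.2] F [0.7 0.6 0.4] 0.4560467143319166
yaw 14.295639583965857 tz [ 0.0018 -0.0014 -1.    ]
```

View pics/h2.png

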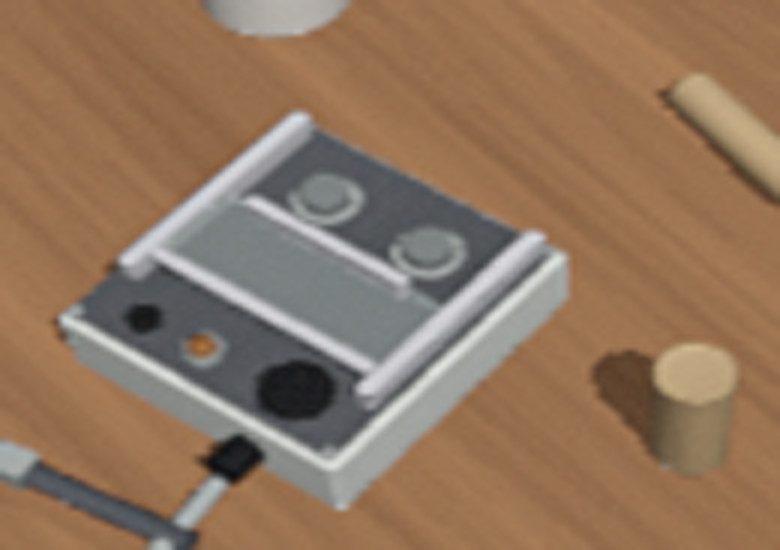

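View pics/scene_h.png

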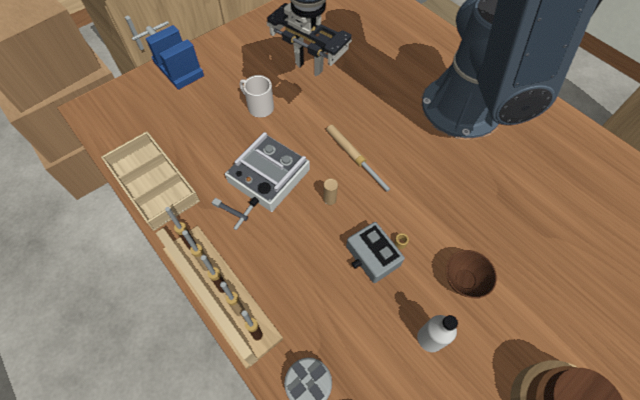

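The shutter is still open, both caps (325,195 and 430,247) stand raised, and the loose things are where they started. I'll let the arm settle, then hand in.

{"method": "play_rows", "body": {"slide": [[0, 0, 0], [0, 0, 0], [0, 0, 0], [0, 0, 0]], "dr": [[0, 0, 0], [0, 0, 0], [0, 0, 0], [0, 0, 0]], "grip": [-0.086, -0.086, -0.086, -0.086]}}

```text
time_s: 11.5
position: [429.6, -224.0, 243.0]
tcp_rot: [0.394, -3.117, -0.0]
force: [-0.3, 0.5, 0.1]
gripper_width: 0.461
```

```bash
python3 -c "
from h import *
a=cv2.imread('pics/scene0.png').astype(int)
b=robot.read_camera('scene')['pixels'][:,:,::-1].astype(int)
d=abs(a-b).max(2)
for n,(u,v) in dict(mug=(258,97),blank=(330,190),ferrule=(402,239),bowl=(471,272),bottle=(438,333),gouge=(356,155),key=(240,212),starter=(376,250)).items(): print(n,d[v-12:v+12,u-12:u+12].max())
print(robot.finish_job())"
```

```text
mug 6
blank 7
ferrule 7
bowl 13
bottle 9
gouge 7
key 7
starter 10
the job is handed in; nothing more can be done
None
```

The job is done and handed in at about 11.6 s; the interface gives no verdict.

- **Shutter:** I pushed the lip back with both fingertips, without gripping it. The camera put it about 56 mm open, past the 42 mm needed. Force readings between moves stayed near 3 N.
- **Reset buttons:** I pressed both together and held them for over 2.5 s. The tool tip was at 53.5 mm and the upward force was about 7 N, which fits both caps being roughly 6.5 mm down. I then lifted straight up and drew back.
- **Last checks:** The final picture shows the shutter open, both caps raised and the arm clear, with the force near zero. Comparing before and after images, nothing changed around the loose things or the starter. The arm was never over the starter and stayed clear of the stop button.

No check failed. The button positions from the two cameras disagreed by about 3 mm, well within the 24 mm caps.

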